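Close the casting mould and hold it shut

ROBOT

A 6-joint arm with a two-finger parallel gripper is mounted at the origin on the work surface. World frame = base frame: x ahead of the robot, y to its left, z up, the work surface at z = 0. Lengths are in mm, angles in rad, forces in N, time in s.
With the tool pointing down it reaches from about 275 to 750 mm from the base axis. Payload 10.2 kg.
Tool frame: the origin (TCP) lies between the finger pads; the fingertips stand 17 mm ahead of it and the grasp point (between the pads) lies 2 mm behind it (tips_ahead is the distance from the TCP to the fingertips, in mm); z points along the fingers, y is the line along which they close (so a half turn about z gives the same grasp; the last joint's range is limited). The gripper opens to 85 mm and grips with 20 to 120 N. Pads are 22 mm wide; open, the fingers measure 114 mm over their backs; the gripper's body (76 mm by 85 mm) begins 54 mm behind the grasp point. The pads swing forward as they close: fully open they stand 13 mm farther back than shut.
Start: joints at [-0.223, 0.313, 1.498, -0, 1.331, -0.223], TCP at [525.006, -0.014, 248.294] pointing down, gripper open.
Joint ranges: [-2.94, 2.94], [-0.97, 2.17], [0.19, 2.56], [-1.23, 4.37], [0.02, 3.11], [-2.88, 2.88]. Speed limits (rad/s): [2.39, 2.39, 3.01, 3.14, 3.14, 3.14].

INTERFACE

Orientations are given as a unit quaternion [w, x, y, z].
In Python, from rig import sense, capture, finish_job, boxes_of, tips_ahead gives the robot as it stands.
- The arm moves only by the tool drive_tool, never from a script. Its argument "commands" is text: rows parted by semicolons, each of 7 numbers parted by spaces: the shift along the world's x, y, z in units of 0.1 m (1.0 is 0.1 m), then the turn, a rotation vector about the world's x, y, z in units of pi/4 rad (1.0 is pi/4 rad), then the opening in per cent of the stroke, from 0 (shut) to 100 (fully open). A call has 1 to 20 rows; each row shifts and turns the commanded pose from where the row before left it; what a row does not reach is not made up. A row lasts 1/12 s, in which the tool goes at most 41.7 mm and 7.16 degrees, less where a joint would pass 70% of its speed; a pose out of reach is approached as far as the arm can. A call with a number of a shift or a turn outside -1 to 1 is refused whole. A call with a gripper value outside its range is refused whole. The fingers move at their own pace and stop on an object; "force" is the grip in N (left out, the last holds). Time passes only in rows, so rows that do not move let the fingers close. It gives the time, the measured TCP pose, the force, the opening and the grip force at its end, in the units of the state.
- sense(): the state, without advancing time (a new reading comes with each control period).
- capture(name): name is "scene" or "side" or "wrist"; returns a dict with "pixels" (480x640x3 uint8, blue, green, red), "fov_y" (degrees; the focal length in pixels is half the picture's height over the tangent of half this angle, whatever the lens; pixels are square), "cx", "cy" (the principal point, pixels), "k1" (the pictures are not rectified: a ray, as slopes to the right and down, at radius r is drawn at 1 + k1 r^2 times it, then the intrinsics apply), "position" and "attitude" of the camera in the world; the wrist camera has in their place "tool_from_camera" (4x4, takes a point from camera to tool coordinates, whose origin is the TCP and whose axes are the flange's). Camera axes: x right, y down, z forward; pixel columns grow to the right and rows downward; lengths in mm; the calibration is good to about 2 mm. A picture is of the moment at which its call begins: read the wrist's pose just before it. There is no depth.
- finish_job(): hands the job in; it is judged then, once.
Trained networks look in a picture, given as the dict that the camera call returned (one of the last four; its "shot" number tells which), for a name from the list of things; names that differ only in an ending like _2 or _b are one class to them, and where a whole thing is asked for, a point or a joint stands for the part that bears it (a point fixed in the world has none). Each returns a list of dicts, best first, with "confidence" (0 to 1); they miss things now and then, are a little off and sometimes report something else, mostly with a low value. They report only what shows in the picture. A call takes as long as a camera call.
- boxes_of(picture, name): "position" ([column, row] in pixels, amid what is visible of it).
The state is a dict: "time_s": time; "joints": joint angles; "dq": joint speeds; "tau": joint torques, N m; "eef_pos": TCP position; "ee_rot": TCP orientation; "force": force on the tool from outside, world axes, zero at the start; "wrist_torque": the same for the moment, N m; "grip_width": opening from 0.0 (shut) to 1.0 (fully open); "grip_force": force on a finger pad.
Only numpy, scipy, OpenCV 4.12 (cv2) and the standard library are available. Lean on these libraries where they do the work, as an engineer would, in place of code of your own. Each camera call takes 0.05 s, during which the arm holds its last target. There are 200 camera calls.

TASK

Take the mallet and drive the knock-out pin that stands proud of the fixed lower mould half fully home, flush with the face, then set the mallet down on the bench, clear of the mould. Lift the upper mould half by its rib, lower it over the two dowels (thick dowel in the wide hole) until the halves meet flush all round, and finish still holding it and pressing it down firmly, well beyond its own weight (some 15 N). Leave the other things on the bench where they are.

Things in the scene. Friction and masses are not known exactly. Their poses are not given: they have to be found in the camera images.
- mould_lower: Fixed lower mould half: white plaster block 160 (x) x 100 (y) mm on a board 200 x 140 x 12. Origin on the bench under its centre; z up. Flat parting face, with an open cavity, 50 above the origin. Two steel dowels with pointed tips stand 28 above the face (straight for 16): 14 thick at x -63, y -30; 10 thick at x +63, y -30. Flat-topped knock-out pin at x +63, y +30.
- dowel_big (a point): Foot of the thick (14 mm) dowel, on its axis, level with the parting face.
- dowel_small (a point): Foot of the thin (10 mm) dowel, on its axis, level with the parting face.
- knockout (a joint): Travel of the knock-out pin in m: 0 fully up (18 mm proud of the parting face), 0.018 fully home (flush, at its stop). It starts 13 to 18 mm proud. A tight fit: about 8 N moves it down; it stays where it is left.
- knockout_top (a point): Centre of the flat top of the knock-out pin (14 mm diameter); moves with the pin.
- mould_upper: Loose upper mould half, 0.55 kg, face down: white plaster slab 160 (x) x 100 (y) x 30 mm; on top a centred wooden rib 90 (x) x 28 (y) x 45 high, its top 75 above the origin. Origin at the centre of the underside. Two chamfered through holes: 16.5 wide at x -63, y -30; 12.5 wide at x +63, y -30. Seated: axes as those of the lower half, origin 50 above its origin. Starts within 0.6 rad of world axes.
- hole_big (a point): Centre of the mouth of the 16.5 mm hole on the underside.
- hole_small (a point): Centre of the mouth of the 12.5 mm hole on the underside.
- mallet: Mallet, 0.4 kg, standing on its striking face: dark round wooden head 56 mm across, 100 high (axis z); a level light handle runs along -x to 172 from the head's axis, 24 wide (y), 26 high (z), centre line 58 above the striking face. Origin at the centre of the lower striking face. Balance point within 20 of the head's axis.
- mallet_grip (a point): Point on the handle's centre line 66 mm from the head's axis, a good place to take it from above.
- mallet_end (a point): Free end of the handle, on its centre line.
- tin: Bystander: steel tin, 68 across, 75 high (mm), origin on its underside or in its middle; to be left alone.
- resin: Bystander: grey bottle with white cap, 60 across, 130 high (mm), origin on its underside or in its middle; to be left alone.
- bowl: Bystander: black rubber mixing bowl, 90 across, 50 high (mm), origin on its underside or in its middle; to be left alone.
- spatula: Bystander: spatula lying flat (mm), origin on its underside or in its middle; to be left alone.
- sander: Bystander: cork sanding block 100 x 60 x 35 (mm), origin on its underside or in its middle; to be left alone.
- driver: Bystander: screwdriver lying flat (mm), origin on its underside or in its middle; to be left alone.
- offcut: Bystander: wooden offcut 90 x 45 x 22 (mm), origin on its underside or in its middle; to be left alone.

How it is judged:
By the outcome, as a careful person would: the job done as asked, in the order asked, and still so for the second after the job is handed in, while the arm keeps its last pose, push and grip.
It also fails if it takes over 64 s, if anything falls off the work surface, if the arm or the gripper's body presses on something with over 40 N, if the wrist force passes 120 N, or if a joint passes its speed limit or range.

## Working session

There is one attempt and no reset: what is moved stays moved. The work goes in short steps, Python scripts to look and compute and a tool call to move; the robot and the scene stay as the last step left them, time stands still between calls to the robot, and variables do not carry over. Pictures are saved under pics/ and viewed, at most 10 in all, crops included, and the job is handed in when it is done.

Besides the shell and the picture viewer there is one more tool, called after "Request:" in YAML: its name, and indented under it one key for each argument. drive_tool: Moves the arm, as the interface text tells. Shifts and turns lie within -1 to 1; 1 stands for 0.1 m of shift or pi/4 rad of turn. Its arguments: {"type":"object","properties":{"commands":{"type":"string"},"force":{"type":"number"}},"required":["commands"]}

```bash
mkdir -p pics; ls; cat > h.py <<'E'
import numpy as np, cv2
from scipy.spatial.transform import Rotation as R
from rig import *
def q2R(q): return R.from_quat([q[1],q[2],q[3],q[0]]).as_matrix()
def cam(p,st=None):
    if 'tool_from_camera' in p:
        st=st or sense(); T=np.eye(4);T[:3,:3]=q2R(st['ee_rot']);T[:3,3]=st['eef_pos']
        M=T@np.array(p['tool_from_camera']);return M[:3,:3],M[:3,3]
    a=np.array(p['attitude'],float)
    return (q2R(a) if a.size==4 else a.reshape(3,3)),np.array(p['position'],float)
def K(p):
    f=p['pixels'].shape[0]/2/np.tan(np.radians(p['fov_y'])/2)
    return f,p['cx'],p['cy'],p['k1']
def ray(p,uv,C):
    f,cx,cy,k=K(p);d=np.array([(uv[0]-cx)/f,(uv[1]-cy)/f]);s=d.copy()
    for _ in range(30): s=d/(1+k*(s@s))
    v=C[0]@np.array([s[0],s[1],1]);return C[1],v/np.linalg.norm(v)
def atz(p,uv,z,C):
    o,v=ray(p,uv,C);return o+v*(z-o[2])/v[2]
def proj(p,X,C):
    f,cx,cy,k=K(p);c=C[0].T@(np.array(X,float)-C[1]);s=c[:2]/c[2];s=s*(1+k*(s@s));return s*f+[cx,cy]
def tri(rays):
    A=np.zeros((3,3));b=np.zeros(3)
    for o,v in rays:
        P=np.eye(3)-np.outer(v,v);A+=P;b+=P@o
    return np.linalg.solve(A,b)
def shot(n): 
    st=sense();p=capture(n);return p,cam(p,st)
E
cat > a.py <<'E'
from h import *
S={}
for n in ['scene','side','wrist']:
    S[n]=shot(n);cv2.imwrite(f'pics/{n}0.png',S[n][0]['pixels']);print(n,S[n][1][1].round(),S[n][0]['fov_y'])
names='mould_lower mould_upper mallet mallet_grip mallet_end knockout_top dowel_big dowel_small hole_big hole_small tin resin bowl spatula sander driver offcut'.split()
for m in names:
    r=[];out=m
    for n in ['scene','side','wrist']:
        p,C=S[n];b=boxes_of(p,m)
        if b:
            out+=f" {n}{np.round(b[0]['position'])}c{b[0]['confidence']:.2f}"
            if n!='wrist' or b[0]['confidence']>.6: r.append(ray(p,b[0]['position'],C))
    if len(r)>1: out+=f' tri{tri(r).round()}'
    print(out)
a=np.hstack([S['scene'][0]['pixels'],S['side'][0]['pixels']])
cv2.imwrite('pics/all0.png',np.vstack([cv2.resize(a,(800,300)),]))
E
python3 a.py
```

```text
pics
scene [1137. -621. 1198.] 46.54353409137738
side [  329. -1106.   860.] 54.0400658109515
wrist [524.  71. 373.] 65.43787556640648
mould_lower scene[324. 267.]c0.80 side[328. 256.]c0.60 wrist[366. 205.]c0.70 tri[569.  -6.  13.]
mould_upper scene[391. 195.]c0.95
mallet scene[244. 306.]c0.86 side[335. 306.]c0.71 wrist[350. 404.]c0.92 tri[ 538. -235.   32.]
mallet_grip scene[240. 307.]c0.92 side[332. 306.]c0.98 tri[ 525. -261.   58.]
mallet_end scene[245. 306.]c0.90 side[336. 303.]c0.84 wrist[349. 408.]c0.79 tri[ 539. -235.   37.]
knockout_top scene[272. 393.]c0.68 wrist[448. 194.]c0.65 tri[ 680. -162. -293.]
dowel_big scene[325. 264.]c0.80 side[327. 261.]c0.71 wrist[368. 204.]c0.92 tri[567.  -4.   3.]
dowel_small scene[322. 266.]c0.70 side[327. 259.]c0.67 wrist[365. 206.]c0.73 tri[566.  -8.   7.]
hole_big scene[392. 194.]c0.79 side[337. 306.]c0.39 tri[ 573.  199. -139.]
hole_small scene[392. 197.]c0.69 side[306. 207.]c0.70 wrist[351. 410.]c0.40 tri[554. 287.  21.]
tin scene[435. 247.]c0.77 side[366. 201.]c0.79 tri[754. 208.  57.]
resin scene[329. 344.]c0.75 side[407. 275.]c0.85 wrist[532. 353.]c0.83 tri[ 747. -168.   33.]
bowl scene[394. 294.]c0.70 side[391. 234.]c0.80 wrist[593. 196.]c0.87 tri[768.  16.  51.]
spatula scene[452. 172.]c0.75 side[290. 188.]c0.77 tri[557. 617. -96.]
sander scene[453. 221.]c0.74 side[353. 199.]c0.80 tri[733. 337.   9.]
driver scene[171. 375.]c0.68 side[352. 389.]c0.68 tri[ 518. -480.   15.]
offcut scene[272. 394.]c0.72 side[407. 276.]c0.48 tri[ 725. -344.  145.]
```

View pics/scene0.png

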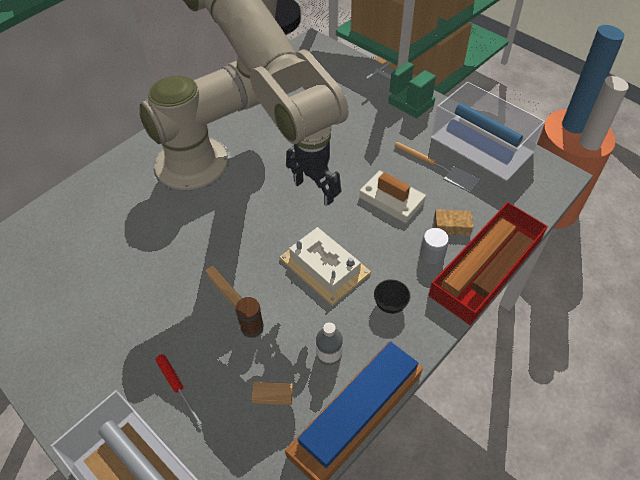

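View pics/wrist0.png

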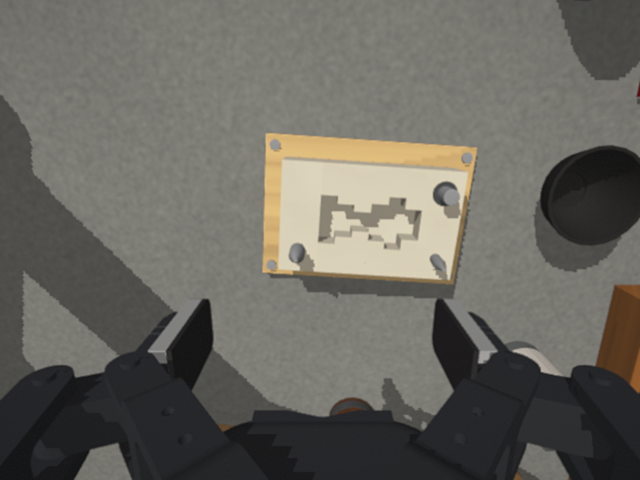

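The scene view shows the lower mould at (324,267), the mallet head top at (249,304) with its handle end at (211,269), and the upper mould at (391,195). In the wrist view the pin is at (450,196), the thick dowel foot at about (297,258) and the thin one at about (440,268).

```bash
cat > b.py <<'E'
from h import *
p,C=shot('scene')
h=atz(p,(249,304),100,C);e=atz(p,(211,270),65,C);print('mallet',h.round(),e.round(),np.linalg.norm((h-e)[:2]),np.degrees(np.arctan2(*(h-e)[1::-1])))
a=atz(p,(380,181),75,C);b=atz(p,(409,192),75,C);print('upper rib near-edge',a.round(),b.round(), atz(p,(393,183),75,C).round())
for k,uv in dict(c1=(361,194),c2=(401,222),c3=(425,205)).items(): print(k,atz(p,uv,30,C).round())
w,D=shot('wrist')
for uv in [(285,157),(467,172),(447,283),(277,270),(297,258),(440,268)]: print(uv,atz(w,uv,50,D).round(1))
print('pin',atz(w,(452,196),66,D).round(1)); print(D[0].round(2), q2R(sense()['ee_rot']).round(2), sense()['force'])
E
python3 b.py
```

```text
mallet [ 557. -255.  100.] [ 396. -241.   65.] 161.1449169939634 -5.02784800330697
upper rib near-edge [520. 268.  75.] [605. 290.  75.] [552. 287.  75.]
c1 [488. 228.  30.]
c2 [634. 223.  30.]
c3 [646. 317.  30.]
(285, 157) [492.7  47.1  50. ]
(467, 172) [648.8  34.5  50. ]
(447, 283) [641.1 -68.6  50. ]
(277, 270) [482.4 -55.5  50. ]
(297, 258) [501.1 -43.7  50. ]
(440, 268) [633.2 -53.6  50. ]
pin [632.3  16.5  66. ]
[[ 1.   -0.   -0.  ]
 [-0.   -0.96 -0.28]
 [-0.    0.28 -0.96]] [[-0.  1. -0.]
 [ 1.  0. -0.]
 [-0. -0. -1.]] [-9.79735051e-04  1.26015232e+00  7.12946211e-01]
```

View pics/side0.png

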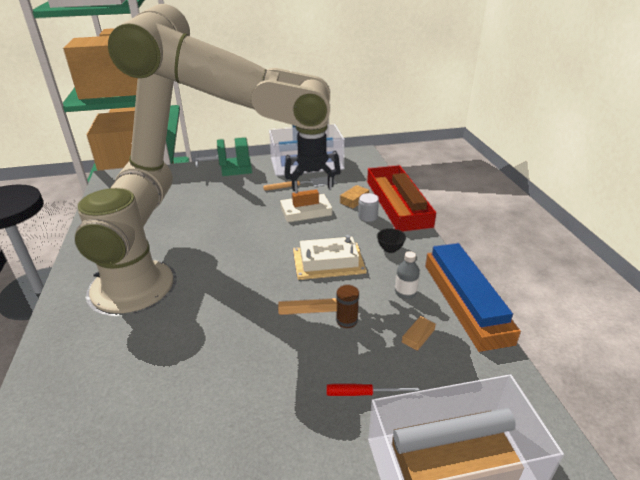

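The side view confirms the layout: the mallet head is at (347,306), its handle points left to (280,307), and the upper mould is at (305,207). I'm going above the mallet grip, turned by -95°.

Request:
drive_tool:
  commands: "-0.024 -0.178 -0.05 0 0 -0.151 100;-0.024 -0.178 -0.05 0 0 -0.151 100;-0.024 -0.178 -0.05 0 0 -0.151 100;-0.024 -0.178 -0.05 0 0 -0.151 100;-0.024 -0.178 -0.05 0 0 -0.151 100;-0.024 -0.178 -0.05 0 0 -0.151 100;-0.024 -0.178 -0.05 0 0 -0.151 100;-0.024 -0.178 -0.05 0 0 -0.151 100;-0.024 -0.178 -0.05 0 0 -0.151 100;-0.024 -0.178 -0.05 0 0 -0.151 100;-0.024 -0.178 -0.05 0 0 -0.151 100;-0.024 -0.178 -0.05 0 0 -0.151 100;-0.024 -0.178 -0.05 0 0 -0.151 100;-0.024 -0.178 -0.05 0 0 -0.151 100;0 0 0 0 0 0 100;0 0 0 0 0 0 100"
  force: 60

```text
time_s: 4.13
eef_pos: [491.2, -249.5, 178.0]
ee_rot: [-0.0, 0.999, -0.044, -0.0]
force: [-0.3, 0.8, 0.8]
grip_width: 1.002
grip_force: 0.0
```

```bash
cat > c.py <<'E'
from h import *
import sys
w,D=shot('wrist');cv2.imwrite(f'pics/{sys.argv[1]}.png',w['pixels']);s=sense();print(s['eef_pos'],s['joints'],s['force'],D[1].round())
for n in sys.argv[2:]:
    b=boxes_of(w,n);print(n,[(np.round(x['position']),round(x['confidence'],2)) for x in b[:2]])
E
python3 c.py w1 mallet_grip mallet_end mallet
```

```text
[ 491.42497432 -248.913314    178.34224118] [-6.81665727e-01  4.31679578e-01  1.51809121e+00  2.41399788e-04
  1.19207496e+00  9.76415702e-01] [-0.84662967  0.39913418 -0.03314083] [ 561. -256.  303.]
mallet_grip [(array([332., 165.]), 0.59)]
mallet_end [(array([330., 167.]), 0.79)]
mallet [(array([332., 164.]), 0.72), (array([ 49., 154.]), 0.33)]
```

View pics/w1.png

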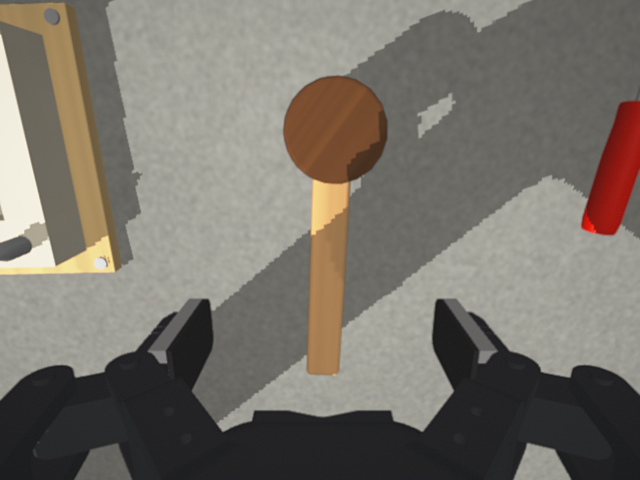

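The head top is at (335,129), and the handle runs from (331,190) to its end at (323,374).

```bash
python3 - <<'E'
from h import *
w,D=shot('wrist')
h=atz(w,(335,129),100,D);a=atz(w,(331,190),71,D);e=atz(w,(323,374),71,D)
print(h.round(1),a.round(1),e.round(1)); d=(a-e)[:2];d/=np.linalg.norm(d)
print(np.degrees(np.arctan2(d[1],d[0])),np.linalg.norm((h-e)[:2]),'grip',e[:2]+d*106,h[:2]-d*66)
E
```

```text
[ 560.8 -261.7  100. ] [ 524.3 -257.3   71. ] [ 390.6 -240.6   71. ]
-7.118440186579764 171.56177010858076 grip [ 495.76835196 -253.72416914] [ 495.35037375 -253.53430766]
```

Request:
drive_tool:
  commands: "0.042 -0.045 -0.15 0 0 -0.044 100;0 0 -0.25 0 0 0 100;0 0 -0.25 0 0 0 100;0 0 -0.25 0 0 0 100;0 0 -0.2 0 0 0 100;0 0 -0.1 0 0 0 100;0 0 -0.01 0 0 0 100;0 0 0 0 0 0 0;0 0 0 0 0 0 0;0 0 0 0 0 0 0;0 0 0 0 0 0 0;0 0 0 0 0 0 0;0 0 0 0 0 0 0;0 0 0 0 0 0 0;0 0 0 0 0 0 0;0 0 0 0 0 0 0"
  force: 110

```text
time_s: 5.72
eef_pos: [495.9, -254.0, 58.2]
ee_rot: [0.0, 0.998, -0.062, 0.001]
force: [-1.3, -0.1, 6.0]
grip_width: 0.264
grip_force: 107.4
```

Request:
drive_tool:
  commands: "0 0 0.1 0 0 0 0;0 0 0.2 0 0 0 0;0 0 0.25 0 0 0 0;0 0 0.25 0 0 0 0;0 0 0.2 0 0 0 0;0.03 0.15 0 0 0 0 0;0.07 0.25 0 0 0 0 0;0.07 0.25 0 0 0 0 0;0.07 0.25 0 0 0 0 0;0.07 0.25 0 0 0 0 0;0.07 0.25 0 0 0 0 0;0.07 0.25 0 0 0 0 0;0.07 0.25 0 0 0 0 0;0.07 0.25 0 0 0 0 0;0.07 0.25 0 0 0 0 0;0.07 0.25 0 0 0 0 0;0.07 0.1 0 0 0 0 0;0.08 0 0 0 0 0 0;0 0 0 0 0 0 0"

```text
time_s: 7.3
eef_pos: [584.2, 21.6, 157.3]
ee_rot: [0.0, 0.998, -0.061, -0.0]
force: [1.1, -0.9, -4.2]
grip_width: 0.267
grip_force: 108.3
```

```bash
python3 c.py w2 mallet; python3 - <<'E'
from h import *
s=sense();print(s['force'],s['wrist_torque'])
c,C=shot('side');d,E=shot('scene');u=proj(c,[632,15,70],C);v=proj(d,[632,15,70],E);w=shot('wrist')[0]['pixels']
def crop(i,u,s=2.5): 
    x,y=np.int32(u);return cv2.resize(i[max(0,y-75):y+75,max(0,x-80):x+80],(400,375),interpolation=cv2.INTER_CUBIC)
cv2.imwrite('pics/k1.png',np.hstack([crop(c['pixels'],u),crop(d['pixels'],v)]));print(u,v)
E
```

```text
[583.62099466  21.09852421 157.14033105] [-1.64262025e-01  5.22714405e-01  1.43512488e+00 -2.23078619e-04
  1.18448711e+00  1.53046602e+00] [-0.54485103  0.136307   -3.3970404 ] [654.  12. 283.]
mallet [(array([322., 165.]), 0.75)]
[-0.20792299  0.01884583 -3.08880955] [0.04108802 0.21278003 0.03572465]
[347.20486517 235.98555712] [350.54334973 258.99993836]
```

View pics/k1.png

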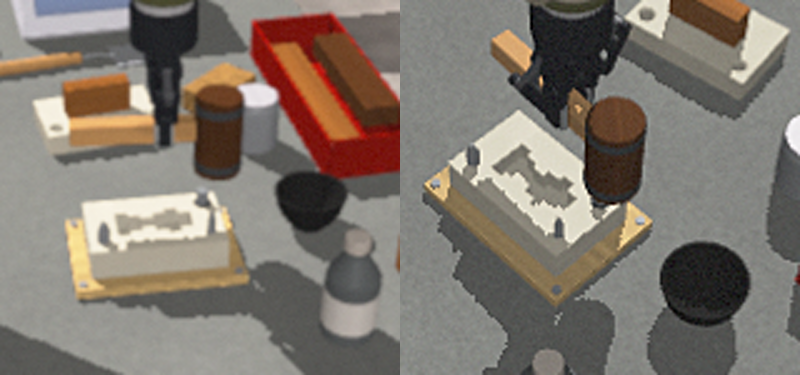

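The side crop shows the pin at crop (203,198), about (348,239) in the full picture, with the mallet head level above it. I'm lowering onto the pin.

Request:
drive_tool:
  commands: "-0.05 0 -0.05 0 0 0 0;0 0 -0.1 0 0 0 0;0 0 -0.1 0 0 0 0;0 0 -0.06 0 0 0 0;0 0 -0.03 0 0 0 0;0 0 -0.03 0 0 0 0;0 0 -0.03 0 0 0 0;0 0 -0.03 0 0 0 0;0 0 0 0 0 0 0"

```text
time_s: 8.3
eef_pos: [578.7, 21.3, 114.0]
ee_rot: [0.0, 0.998, -0.062, 0.0]
force: [-1.7, -0.4, -0.2]
grip_width: 0.266
grip_force: 109.0
```

Request:
drive_tool:
  commands: "0 0 -0.02 0 0 0 0;0 0 -0.02 0 0 0 0;0 0 0 0 0 0 0"

```text
time_s: 8.55
eef_pos: [578.8, 21.3, 110.2]
ee_rot: [-0.0, 0.998, -0.062, 0.0]
force: [-1.3, 0.1, 0.2]
grip_width: 0.261
grip_force: 109.1
```

```bash
python3 - <<'E'
from h import *
s=sense();print(s['eef_pos'],s['force'],s['wrist_torque'])
c,C=shot('side');d,E=shot('scene');u=proj(c,[632,15,70],C);v=proj(d,[632,15,70],E)
def crop(i,u): 
    x,y=np.int32(u);return cv2.resize(i[y-55:y+25,x-50:x+30],(400,400),interpolation=cv2.INTER_CUBIC)
cv2.imwrite('pics/k2.png',np.hstack([crop(c['pixels'],u),crop(d['pixels'],v)]))
E
```

```text
[578.81556673  21.2777746  110.15361683] [-1.27711088  0.12286792  0.20355666] [-0.03240517  0.26346772 -0.0231635 ]
```

View pics/k2.png

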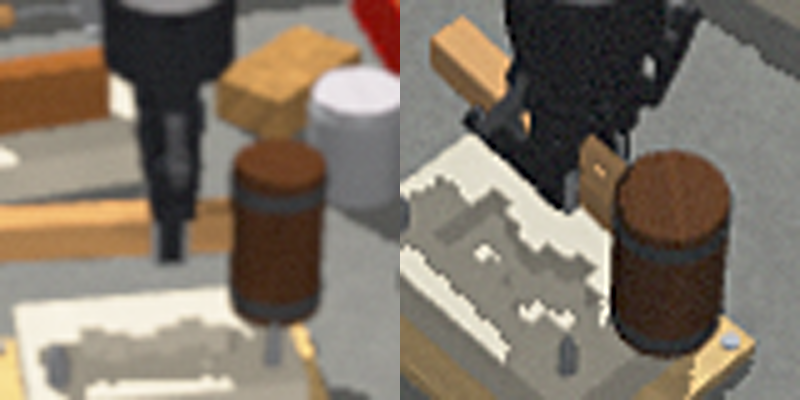

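Request:
drive_tool:
  commands: "0 0 -0.02 0 0 0 0;0 0 -0.01 0 0 0 0;0 0 0 0 0 0 0"

```text
time_s: 8.9
eef_pos: [578.8, 21.3, 108.4]
ee_rot: [0.0, 0.998, -0.062, 0.0]
force: [-7.3, -0.7, 12.1]
grip_width: 0.263
grip_force: 110.8
```

```bash
python3 - <<'E'
from h import *
s=sense();print(s['eef_pos'],s['force'],s['wrist_torque'])
E
```

```text
[578.76583331  21.27793659 108.41835761] [-7.3479916  -0.71188469 12.07493071] [ 0.00369311  0.94617271 -0.03210194]
```

Request:
drive_tool:
  commands: "0 0 -0.015 0 0 0 0;0 0 -0.015 0 0.02 0 0;0 0 0 0 0 0 0"
  force: 120

```text
time_s: 9.15
eef_pos: [579.3, 21.3, 108.5]
ee_rot: [0.001, 0.998, -0.062, -0.007]
force: [-20.4, 1.9, 35.3]
grip_width: 0.265
grip_force: 120.1
```

```bash
python3 - <<'E'
from h import *
s=sense();print(s['eef_pos'],s['force'],s['wrist_torque'])
c,C=shot('side');d,E=shot('scene');u=proj(c,[632,15,70],C);v=proj(d,[632,15,70],E)
def crop(i,u): 
    x,y=np.int32(u);return cv2.resize(i[y-55:y+25,x-50:x+30],(400,400),interpolation=cv2.INTER_CUBIC)
cv2.imwrite('pics/k3.png',np.hstack([crop(c['pixels'],u),crop(d['pixels'],v)]))
E
```

```text
[579.26521563  21.31073842 108.52233494] [-20.44364796   1.89449618  35.32100724] [0.11656101 2.30806215 0.05048478]
```

Request:
drive_tool:
  commands: "0 0 0.05 0 -0.02 0 0;0 0 0.15 0 0 0 0;0 0 0.2 0 0 0 0;0 0 0.1 0 0 0 0;0 -0.15 0 0 0 0 0;0 -0.3 0 0 0 0 0;0 -0.3 0 0 0 0 0;0 -0.2 0 0 0 0 0;0 0 0 0 0 0 0;0 0 0 0 0 0 0"

```text
time_s: 10.08
eef_pos: [578.4, -74.4, 153.5]
ee_rot: [-0.0, 0.998, -0.063, -0.0]
force: [-0.0, 0.4, -3.8]
grip_width: 0.257
grip_force: 118.2
```

```bash
cat > d.py <<'E'
from h import *
s=sense();print(s['eef_pos'],s['force'])
c,C=shot('side');d,E=shot('scene');w,W=shot('wrist')
P=[632,15,50];out=[]
for i,c_,r,z in((c,C,30,8),(d,E,30,8),(w,W,60,4)):
    u=proj(i,P,c_);x,y=np.int32(u);print(u)
    x=min(max(x,r),640-r);y=min(max(y,r),480-r)
    out.append(cv2.resize(i['pixels'][y-r:y+r,x-r:x+r],(260,260),interpolation=cv2.INTER_CUBIC))
cv2.imwrite('pics/k4.png',np.hstack(out));cv2.imwrite('pics/w4.png',w['pixels'])
E
python3 d.py
```

```text
[578.3701193  -74.43964834 153.45287623] [-0.00826719  0.44052758 -3.76649732]
[347.04401366 241.4894534 ]
[350.29087163 263.63551815]
[167.6461961  176.27952822]
```

View pics/k4.png

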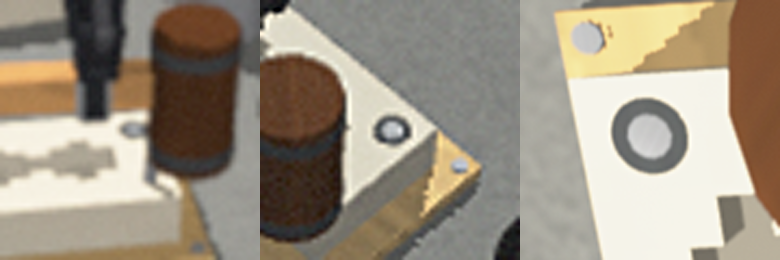

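The pin disc sits centred in its ring in all three crops, so it is flush. Now the mallet goes back to its old spot.

Request:
drive_tool:
  commands: "-0.04 -0.1 0 0 0 0 0;-0.09 -0.2 0 0 0 0 0;-0.09 -0.2 0 0 0 0 0;-0.09 -0.2 0 0 0 0 0;-0.09 -0.2 0 0 0 0 0;-0.09 -0.2 0 0 0 0 0;-0.09 -0.2 0 0 0 0 0;-0.09 -0.2 0 0 0 0 0;-0.09 -0.2 -0.1 0 0 0 0;-0.065 -0.1 -0.2 0 0 0 0;0 0 -0.25 0 0 0 0;0 0 -0.2 0 0 0 0;0 0 -0.1 0 0 0 0;0 0 -0.06 0 0 0 0;0 0 -0.02 0 0 0 0;0 0 -0.01 0 0 0 0;0 0 -0.01 0 0 0 0;0 0 0 0 0 0 0"

```text
time_s: 11.73
eef_pos: [496.5, -253.9, 60.1]
ee_rot: [0.0, 0.998, -0.062, 0.001]
force: [-0.0, 0.3, -3.9]
grip_width: 0.263
grip_force: 118.2
```

Request:
drive_tool:
  commands: "0 0 -0.01 0 0 0 0;0 0 -0.01 0 0 0 0;0 0 -0.01 0 0 0 0;0 0 0 0 0 0 0"

```text
time_s: 12.07
eef_pos: [496.3, -253.9, 58.2]
ee_rot: [0.0, 0.998, -0.062, 0.0]
force: [-7.7, 1.6, 13.0]
grip_width: 0.258
grip_force: 121.0
```

Request:
drive_tool:
  commands: "0 0 0.01 0 0 0 70;0 0 0 0 0 0 70;0 0 0 0 0 0 70;0 0 0 0 0 0 70;0 0 0.1 0 0 0 70;0 0 0.25 0 0 0 70;0 0 0.35 0 0 0 70;0 0 0.35 0 0 0 100;0 0.1 0.35 0 0 0 100;0 0.25 0.3 0 0 0 100;0.05 0.35 0 0 0 0.05 100;0.05 0.35 0 0 0 0.05 100;0.05 0.35 0 0 0 0.056 100;0.05 0.35 0 0 0 0 100;0.05 0.35 0 0 0 0 100;0.05 0.35 0 0 0 0 100;0.05 0.35 0 0 0 0 100;0.05 0.35 0 0 0 0 100;0.05 0.35 0 0 0 0 100;0.05 0.35 0 0 0 0 100"

```text
time_s: 13.73
eef_pos: [546.0, 133.1, 228.2]
ee_rot: [-0.0, 1.0, -0.001, 0.0]
force: [0.2, -0.5, 0.4]
grip_width: 0.997
grip_force: 0.0
```

Request:
drive_tool:
  commands: "0.05 0.35 0 0 0 0 100;0.05 0.35 0 0 0 0 100;0 0.35 0 0 0 0 100;0 0.3 0 0 0 0 100;0 0.1 0 0 0 0 100;0 0 0 0 0 0 100;0 0 0 0 0 0 100"

```text
time_s: 14.32
eef_pos: [556.1, 275.8, 227.5]
ee_rot: [0.0, 1.0, -0.001, 0.0]
force: [0.0, -0.1, 0.5]
grip_width: 1.0
grip_force: 0.0
```

```bash
python3 c.py w5 mould_upper hole_big hole_small
```

```text
[556.27828585 275.12597958 227.56322385] [ 2.70951696e-01  5.41218548e-01  1.21498617e+00 -4.21047582e-04
  1.38534641e+00  1.84412337e+00] [0.27722982 0.09717119 0.13060863] [627. 275. 353.]
mould_upper [(array([303., 208.]), 0.84)]
hole_big [(array([305., 211.]), 0.67)]
hole_small [(array([302., 209.]), 0.58)]
```

View pics/w5.png

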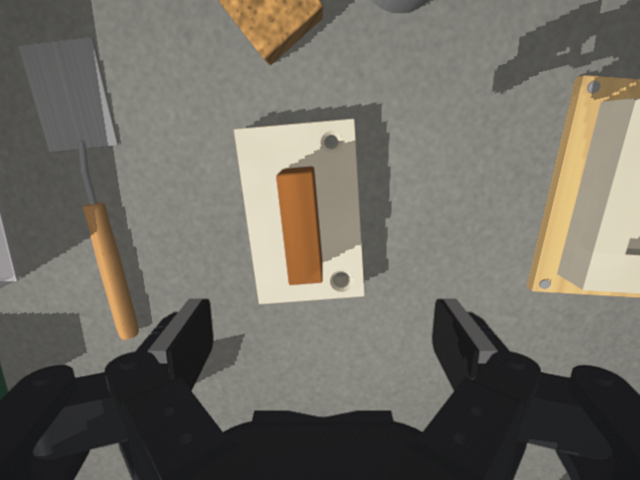

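The upper mould's slab corners are at (235,129), (355,119), (363,296) and (259,304). The wide hole is at (340,281), the narrow one at (331,141), and the rib top runs (277,175)-(288,284).

```bash
cat > fit.py <<'E'
from h import *
from scipy.optimize import least_squares
def fit(p,C,pts,guess,z0=0):
    # pts: list of (local xyz, uv)
    def X(q,l): c,s=np.cos(q[2]),np.sin(q[2]);return [q[0]+c*l[0]-s*l[1],q[1]+s*l[0]+c*l[1],z0+l[2]]
    f=lambda q:np.concatenate([proj(p,X(q,l),C)-uv for l,uv in pts])
    r=least_squares(f,guess,loss='soft_l1',x_scale=[10,10,.1]);return r.x,r.fun.reshape(-1,2)
E
python3 - <<'E'
from fit import *
w,D=shot('wrist')
pts=[((80,50,30),(235,129)),((80,-50,30),(355,119)),((-80,-50,30),(363,296)),((-80,50,30),(259,304)),((-63,-30,30),(340,281)),((63,-30,30),(331,141)),
((45,14,75),(277,175)),((45,-14,75),(313,168)),((-45,-14,75),(323,282)),((-45,14,75),(288,284))]
x,e=fit(w,D,pts,[565,272,0]);print(x,np.degrees(x[2]));print(e.round(1).tolist())
E
```

```text
[5.50944823e+02 2.91449177e+02 7.27218713e-02] 4.166656301172446
[[-0.5, -0.8], [-0.3, -0.4], [0.5, -0.3], [-0.7, -0.9], [1.3, -0.4], [0.9, 0.6], [-1.3, -1.5], [0.5, 2.6], [-0.2, 1.2], [0.1, 1.7]]
```

Request:
drive_tool:
  commands: "-0.053 0.163 -0.2 0 0 0.093 100;0 0 -0.3 0 0 0 100;0 0 -0.35 0 0 0 100;0 0 -0.35 0 0 0 100;0 0 -0.25 0 0 0 100;0 0 -0.2 0 0 0 100;0 0 -0.095 0 0 0 100;0 0 0 0 0 0 100;0 0 0 0 0 0 0;0 0 0 0 0 0 0;0 0 0 0 0 0 0;0 0 0 0 0 0 0;0 0 0 0 0 0 0;0 0 0 0 0 0 0;0 0 0 0 0 0 0;0 0 0 0 0 0 0"
  force: 120

```text
time_s: 15.9
eef_pos: [551.3, 292.8, 53.9]
ee_rot: [-0.0, 0.999, 0.036, 0.001]
force: [-0.3, -0.6, 6.4]
grip_width: 0.316
grip_force: 119.0
```

Request:
drive_tool:
  commands: "0 0 0.05 0 0 0 0;0 0 0.15 0 0 0 0;0 0 0.25 0 0 0 0;0 0 0.25 0 0 0 0;0 0 0.25 0 0 0 0;0 0 0.15 0 0 0 0;0.01 -0.1 0 0 0 -0.02 0;0.02 -0.2 0 0 0 -0.03 0;0.02 -0.25 0 0 0 -0.03 0;0.02 -0.25 0 0 0 -0.03 0;0.02 -0.25 0 0 0 -0.03 0;0.02 -0.25 0 0 0 -0.03 0;0.02 -0.2 0 0 0 -0.025 0;0.02 -0.13 0 0 0 0 0;0 0 0 0 0 0 0;0 0 0 0 0 0 0;0 0 0 0 0 0 0"

```text
time_s: 17.32
eef_pos: [565.4, 130.2, 162.2]
ee_rot: [-0.0, 0.999, -0.041, -0.001]
force: [0.6, 0.2, -4.9]
grip_width: 0.312
grip_force: 118.6
```

```bash
python3 c.py w6 ;  python3 -c "
import cv2
a=cv2.imread('pics/w6.png');cv2.imwrite('pics/w6b.png',cv2.resize(a,(800,600),interpolation=cv2.INTER_CUBIC))"
```

```text
[565.47832432 130.39880313 162.3528629 ] [2.47486880e-02 5.09584215e-01 1.44156465e+00 2.95714098e-04
 1.19121262e+00 1.67602117e+00] [ 0.5400851   0.68661104 -4.54608648] [636. 124. 287.]
```

View pics/w6b.png

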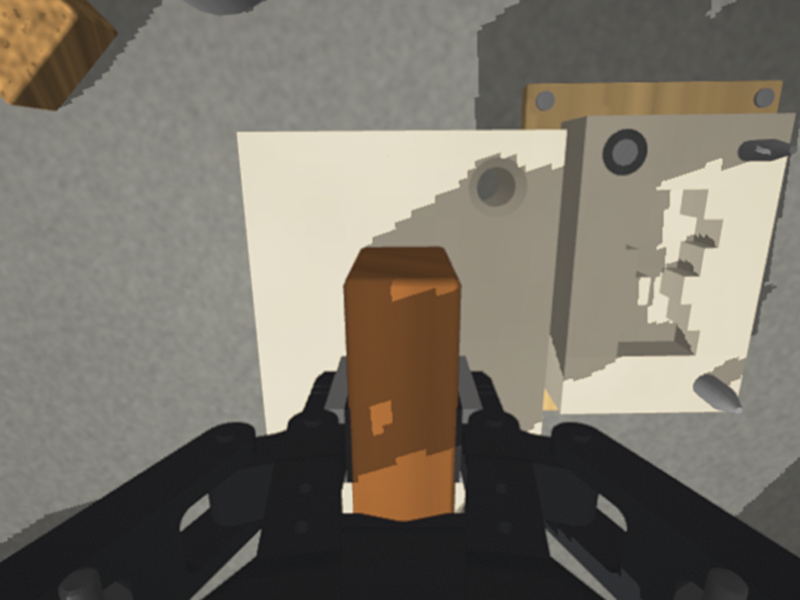

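```bash
cat > rel.py <<'E'
from fit import *
w,D=shot('wrist')
s=.8
up=[((80,50,30),(237,131)),((80,-50,30),(566,129)),((63,-30,30),(498,185)),((45,14,75),(345,287)),((45,-14,75),(461,287)),((45,14,30),(361,247)),((45,-14,30),(446,247))]
lo=[((80,50,50),(587,116)),((80,-50,50),(796,113)),((-80,50,50),(561,413)),((-80,-50,50),(740,411)),((63,30,50),(625,152)),((63,-30,50),(749,151)),((-63,-30,50),(707,385))]
sc=lambda P:[(l,np.array(u)*s) for l,u in P]
for z in(106.5,108.5,110.5):
    x,e=fit(w,D,sc(up),[565,130,-.08],z);print('up',z,x.round(3),e.round(1).tolist())
    if z==108.5:u=x
l,e=fit(w,D,sc(lo),[566,-10,-.08]);print('lo',l.round(3),e.round(1).tolist())
print('move',(l-u)[:2].round(2),np.degrees(l[2]-u[2]).round(2))
E
python3 rel.py
```

```text
up 106.5 [ 5.63674e+02  1.29044e+02 -6.30000e-02] [[1.4, 4.6], [-0.9, 1.3], [-0.5, 2.9], [-0.8, -4.1], [1.8, -5.8], [-0.2, 0.2], [0.2, -1.0]]
up 108.5 [ 5.63861e+02  1.29201e+02 -6.50000e-02] [[-0.6, 3.7], [0.7, 0.7], [0.3, 2.8], [-2.0, -3.0], [2.3, -4.6], [-1.0, 0.7], [0.4, -0.5]]
up 110.5 [ 5.6415e+02  1.2963e+02 -7.0000e-02] [[-2.7, 2.0], [2.3, 0.3], [0.9, 2.8], [-3.8, -2.3], [2.4, -3.4], [-2.0, 0.8], [0.3, -0.0]]
lo [ 5.65711e+02 -1.02810e+01 -6.10000e-02] [[0.4, 0.2], [0.4, -0.4], [0.9, 0.9], [-2.9, -0.2], [0.3, 0.5], [-0.6, -0.5], [-0.4, -0.3]]
move [   1.85 -139.48] 0.2
```

```bash
cat >> rel.py <<'E'
def fit6(P,g,prior):
    def f(q):
        M=R.from_euler('ZYX',[q[3],q[4],q[5]]).as_matrix()
        return np.concatenate([proj(w,M@np.array(a)+q[:3],D)-b for a,b in sc(P)]+[(q[2:3]-g[2])/prior[0],q[4:]/prior[1]])
    r=least_squares(f,g,x_scale=[10,10,10,.1,.1,.1],loss='soft_l1');return r.x,r.fun
for P,g,pr in((up,[565,130,108.5,-.08,0,0],(2,.03)),(lo,[566,-10,0,-.07,0,0],(1,.01))):
    x,e=fit6(P,np.array(g,float),pr);print(x.round(3),e.round(1))
# first wrist picture
i=cv2.imread('pics/wrist0.png');p0=dict(w);T=np.eye(4);T[:3,:3]=[[0,1,0],[1,0,0],[0,0,-1]];T[:3,3]=[525,0,248.3]
M=T@np.array(w['tool_from_camera']);C0=(M[:3,:3],M[:3,3])
lo0=[((80,50,50),(467,172)),((80,-50,50),(447,283)),((-80,50,50),(285,157)),((-80,-50,50),(277,270)),((-63,-30,50),(297,258)),((63,-30,50),(438,266)),((100,70,12),(477,148)),((-100,70,12),(266,134)),((-100,-70,12),(264,272))]
x,e=fit(p0,C0,lo0,[566,-10,-.08]);print('lo0',x,e.round(1).tolist())
E
python3 rel.py | tail -3
```

```text
-8.00000e-03] [ 0.2  0.1  0.5 -0.4  0.9  0.5 -2.3  0.2  0.1  0.3 -0.6 -0.5 -0.1 -0.1
 -0.1  0.5 -0.8]
lo0 [ 5.67553200e+02 -1.14255135e+01 -7.14189501e-02] [[1.0, 1.8], [1.8, -1.9], [-2.8, 3.3], [0.8, -0.2], [0.2, -7.4], [-3.9, -6.2], [0.6, 1.3], [-0.1, -0.4], [-2.0, 1.1]]
```

```bash
python3 rel.py | tail -8 | cut -c1-300; python3 - <<'E'
from h import *
a=cv2.imread('pics/w6.png');cv2.imwrite('pics/z6.png',cv2.resize(a[80:345,430:640],None,fx=2.25,fy=2.25,interpolation=cv2.INTER_CUBIC))
g=cv2.cvtColor(a,6)[100:145,475:525];
c=cv2.HoughCircles(cv2.resize(g,None,fx=4,fy=4,interpolation=2),3,1.5,40,param1=100,param2=25,minRadius=25,maxRadius=90)
print(None if c is None else c[0,:3]/4+[475,100,0])
E
```

```text
move [   1.92 -139.6 ] 0.15
[ 5.65695e+02  1.29388e+02  1.05253e+02 -7.00000e-02 -4.20000e-02
  0.00000e+00] [-0.2  1.9  0.9  0.5  0.   2.1 -1.1  0.2  1.5 -0.8 -0.7 -1.2 -0.  -1.9
 -1.6 -1.4  0. ]
[ 5.65686e+02 -1.08480e+01 -3.90000e-02 -6.30000e-02  5.00000e-03
 -8.00000e-03] [ 0.2  0.1  0.5 -0.4  0.9  0.5 -2.3  0.2  0.1  0.3 -0.6 -0.5 -0.1 -0.1
 -0.   0.5 -0.8]
lo0 [ 5.67553216e+02 -1.14255798e+01 -7.14190339e-02] [[1.0, 1.8], [1.8, -1.9], [-2.8, 3.3], [0.8, -0.2], [0.2, -7.4], [-3.9, -6.2], [0.6, 1.3], [-0.1, -0.4], [-2.0, 1.1]]
[[502.1875     123.0625      19.82500076]]
```

View pics/z6.png

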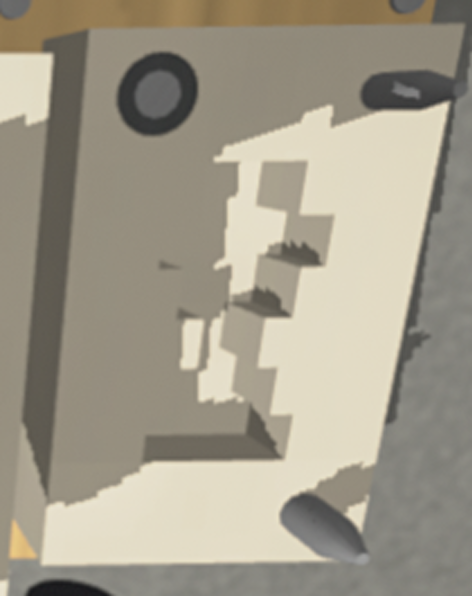

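The crop shows the lower face corners at (88,30), (464,23), (41,565) and (364,562), and the flush pin at (157,93). I'm moving over the dowels.

Request:
drive_tool:
  commands: "0.01 -0.1 0 0 0 0.009 0;0 -0.2 0 0 0 0 0;0 -0.2 0 0 0 0 0;0 -0.2 0 0 0 0 0;0 -0.2 0 0 0 0 0;0 -0.2 0 0 0 0 0;0 -0.2 0 0 0 0 0;0 -0.1 0 0 0 0 0;0 0 -0.12 0 0 0 0;0 0 -0.1 0 0 0 0;0 0 0 0 0 0 0;0 0 0 0 0 0 0"

```text
time_s: 18.52
eef_pos: [566.5, -9.9, 140.2]
ee_rot: [-0.0, 0.999, -0.037, -0.001]
force: [-0.3, -0.1, -4.1]
grip_width: 0.31
grip_force: 119.0
```

```bash
cat > s.py <<'E'
from h import *
s=sense();print(np.round(s['eef_pos'],2),np.round(s['force'],1),np.round(s['wrist_torque'],2), R.from_matrix(q2R(s['ee_rot'])).as_euler('xyz',degrees=True).round(2))
E
python3 s.py
```

```text
[566.48  -9.92 140.25] [-0.3 -0.1 -4.1] [ 0.01  0.01 -0.03] [-1.7998e+02  9.0000e-02 -4.2300e+00]
```

Request:
drive_tool:
  commands: "0 0 -0.05 0 0 0 0;0 0 -0.04 0 0 0 0;0 0 -0.03 0 0 0 0;0 0 -0.03 0 0 0 0;0 0 0 0 0 0 0"

```text
time_s: 18.93
eef_pos: [566.5, -10.3, 125.1]
ee_rot: [-0.0, 0.999, -0.037, -0.001]
force: [-0.5, -0.9, -3.8]
grip_width: 0.314
grip_force: 119.0
```

```bash
python3 s.py
```

```text
[566.54 -10.29 125.11] [-0.5 -0.9 -3.8] [-0.02  0.01  0.  ] [-1.7999e+02  6.0000e-02 -4.2700e+00]
```

Request:
drive_tool:
  commands: "0 0 -0.02 0 0 0 0;0 0 -0.02 0 0 0 0;0 0 -0.02 0 0 0 0;0 0 0 0 0 0 0"

```text
time_s: 19.27
eef_pos: [566.6, -10.4, 119.4]
ee_rot: [-0.0, 0.999, -0.037, -0.0]
force: [-0.6, -0.2, -4.4]
grip_width: 0.313
grip_force: 119.0
```

```bash
python3 s.py
```

```text
[566.63 -10.39 119.36] [-0.6 -0.2 -4.4] [ 0.03  0.02 -0.05] [-1.7999e+02  4.0000e-02 -4.2800e+00]
```

Still free; going on.

Request:
drive_tool:
  commands: "0 0 -0.02 0 0 0 0;0 0 -0.02 0 0 0 0;0 0 -0.02 0 0 0 0;0 0 0 0 0 0 0"

```text
time_s: 19.6
eef_pos: [566.6, -10.4, 113.3]
ee_rot: [-0.0, 0.999, -0.037, -0.0]
force: [0.5, 0.3, -4.9]
grip_width: 0.313
grip_force: 119.0
```

```bash
python3 s.py
```

```text
[566.57 -10.39 113.27] [ 0.5  0.3 -4.9] [-0.03  0.05  0.03] [-1.7999e+02  5.0000e-02 -4.2800e+00]
```

Request:
drive_tool:
  commands: "0 0 -0.02 0 0 0 0;0 0 -0.02 0 0 0 0;0 0 -0.02 0 0 0 0;0 0 -0.01 0 0 0 0;0 0 -0.01 0 0 0 0;0 0 0 0 0 0 0"

```text
time_s: 20.1
eef_pos: [566.7, -10.4, 105.6]
ee_rot: [-0.0, 0.999, -0.037, -0.0]
force: [0.1, 0.0, -4.9]
grip_width: 0.311
grip_force: 119.0
```

```bash
python3 s.py
```

```text
[566.71 -10.4  105.55] [ 0.1  0.  -4.9] [-0.    0.01  0.  ] [-1.80e+02  2.00e-02 -4.28e+00]
```

Request:
drive_tool:
  commands: "0 0 -0.01 0 0 0 0;0 0 -0.01 0 0 0 0;0 0 -0.01 0 0 0 0;0 0 0 0 0 0 0"

```text
time_s: 20.43
eef_pos: [566.9, -10.5, 104.1]
ee_rot: [0.0, 0.999, -0.037, 0.0]
force: [-5.7, -0.0, 7.3]
grip_width: 0.306
grip_force: 120.8
```

```bash
python3 s.py
```

```text
[566.9 -10.5 104.1] [-5.7 -0.   7.3] [0.23 0.68 0.08] [ 1.7998e+02 -4.0000e-02 -4.2600e+00]
```

Request:
drive_tool:
  commands: "-0.005 0 -0.008 0 0 0 0;-0.005 0 -0.008 0 0 0 0;0 0 0 0 0 0 0;0 0 0 0 0 0 0"

```text
time_s: 20.77
eef_pos: [566.9, -10.5, 104.1]
ee_rot: [0.0, 0.999, -0.037, 0.002]
force: [-5.5, 1.0, 17.6]
grip_width: 0.316
grip_force: 121.9
```

```bash
python3 s.py
```

```text
[566.92 -10.51 104.07] [-5.5  1.  17.6] [0.4  0.86 0.08] [179.97  -0.24  -4.26]
```

Request:
drive_tool:
  commands: "-0.006 0 -0.007 0 0 0 0;0 0 0 0 0 0 0;0 0 0 0 0 0 0;0 0 0 0 0 0 0;0 0 0 0 0 0 0;0 0 0 0 0 0 0;0 0 0 0 0 0 0;0 0 0 0 0 0 0;0 0 0 0 0 0 0"

```text
time_s: 21.52
eef_pos: [566.9, -10.5, 104.1]
ee_rot: [0.0, 0.999, -0.037, 0.003]
force: [-3.6, 2.4, 21.2]
grip_width: 0.316
grip_force: 122.4
```

```bash
python3 s.py; python3 - <<'E'
from h import *
for n in('scene','side'):
    p,C=shot(n)
    for m in('mallet','mould_upper','tin','resin','bowl'):
        b=boxes_of(p,m)
        if b:print(n,m,np.round(b[0]['position']),round(b[0]['confidence'],2))
E
python3 s.py
```

```text
[566.95 -10.51 104.08] [-3.6  2.4 21.2] [0.5  0.83 0.09] [179.97  -0.35  -4.26]
scene mallet [242. 310.] 0.58
scene mould_upper [328. 255.] 0.6
scene tin [434. 246.] 0.71
scene resin [329. 344.] 0.91
scene bowl [392. 294.] 0.64
side mallet [340. 305.] 0.92
side mould_upper [326. 243.] 0.6
side tin [367. 203.] 0.56
side resin [328. 270.] 0.69
side bowl [391. 240.] 0.68
[566.93 -10.52 104.07] [-3.8  2.1 19.6] [0.54 0.82 0.05] [179.97  -0.35  -4.26]
```

Request:
drive_tool:
  commands: "0 0 0 0 0.01 0 0;0 0 0 0 0 0 0;0 0 0 0 0 0 0"

```text
time_s: 22.37
eef_pos: [566.9, -10.5, 104.0]
ee_rot: [0.0, 0.999, -0.037, -0.001]
force: [-5.5, 2.0, 20.1]
grip_width: 0.31
grip_force: 122.1
```

```bash
python3 s.py
```

```text
[566.94 -10.52 104.05] [-5.5  2.  20.1] [0.64 0.45 0.12] [ 1.7995e+02  9.0000e-02 -4.2700e+00]
```

```bash
python3 -c "
from rig import *
print(finish_job())"
```

```text
the job is handed in; nothing more can be done
None
```

I handed the job in at about 22 s: the pin is flush, the mallet is back on the bench at its old spot, and the upper half is seated on both dowels, still gripped and pressed down with about 20 N beyond its own weight. Flushness all round was judged from seating height and forces, not a final picture.

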